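# Click a wire spool onto a snap hub and keep it pressed

### The job

Lift the tall, slim spool of wire straight up off its storage post, set it over the spigot of the snap hub (the round base with the three spring catches) and press it down firmly, without ramming it, until the catches click over its web and all three spring back out. Keep pressing past the click so that the springy brake ring under the spool stays pushed nearly all the way down, and finish like that: still holding the spool down, not letting go. Leave the short, wide spool on its post and do not disturb the other things.

Things in the scene. Friction and masses are not known exactly. Their poses are not given: they have to be found in the camera images.
- spool: the spool to fit, loose: tall, slim, full of copper wire between grey flanges; 54 mm diameter over the flanges, 52 mm over the wire, 46 mm tall, about 120 g; grip it across its rigid side. Stands upright; origin at the centre of its underside, z up its axis. Inside, the bottom 4 mm is a web with a 24 mm round hole; above it the core is an open well of 36 mm diameter.
- flat_spool: the other spool, same make but short and wide: 68 mm diameter, 24 mm tall, stands on the other post; to be left alone. Origin at the centre of its underside.
- stand_a: fixed storage post on which the tall spool stands: steel disc 68 mm diameter and 8 mm high with an upright post of 18 mm diameter, its top 78 mm above the bench. Origin at the bottom centre, on the bench; the spool's underside rests 8 mm above it.
- stand_b: an identical fixed post, on which the short, wide spool stands. Origin at the bottom centre.
- hub: the snap hub, fixed to the bench: round black base 92 mm diameter, 12 mm high, origin at the centre of its underside (on the bench), z up. From its middle rises a grey spigot of 21 mm diameter, tapering from 37 mm height to a blunt 8 mm tip. The spool goes over it web end down, in any turn, and clicks when its underside is 21.5 mm above the origin; the brake's stop is at 18 mm.
- spigot_tip (a point): middle of the tip of the spigot, 49 mm above the hub's origin. Pressing the spool on takes about 10 to 20 N on the catches, then the force drops, rises a little on the brake ring and drops again at the click; pushing on to the brake's stop takes about 7 N.
- brake (a joint): the black rubber brake ring round the foot of the spigot, 48 mm diameter, sprung upward: travel in m, 0 up (its top 24 mm above the hub's origin) to 0.006 at its stop (18 mm). The catches click at about 0.0025, where the ring also comes to rest under a clicked-in spool that is not pressed; held down it must read over 0.004.
- brake_top (a point): centre of the brake ring's top face, moves with it
- catch_1 (a joint): spring catch 1 of the spigot: m, 0 sprung out, grows to 0.006 as it is pushed in toward the axis. The three catches, 120 degrees apart, stick out to 15 mm from the axis, sloped on top from 35 to 27 mm above the hub's origin, flat beneath at 25.5 mm
- catch_2 (a joint): spring catch 2, same meaning
- catch_3 (a joint): spring catch 3, same meaning
- lube_tin: bystander: round flat tin, 66 mm diameter, 26 mm tall, origin at the bottom centre
- hex_key: bystander: small black hex key lying on the bench, 77 mm long
- seating_die: bystander: steel threaded die lying on the bench, 82 mm long, 30 mm thick

How it is judged:
On the way, in this order (a step that is already met when the one before it is completed fails the run):
1. the tall spool is held clear above its post (z of spool in the frame of stand_a above 0.079 m and contact force between the fingers and spool above 1 N), for 0.1 s.
2. the spool sits on the hub, upright, with all three catches sprung out over its web (horizontal distance between spool and hub below 0.0035 m and z of spool in the frame of hub below 0.023 m and angle between spool's own z axis and vertical below 0.08 rad and value of joint each of catch_1, catch_2, catch_3 below 0.0012 m), for 0.2 s.
At the end, for the whole second after the job is handed in: Tall spool on the hub: centred to 3.5 mm, upright to 0.08 rad, underside below 23 mm, all catches less than 1.2 mm in; fingers still on it (over 1 N), brake ring held down more than 4 mm, at rest. Short spool still on its post (all of step 2 and value of joint brake above 0.004 m and contact force between the fingers and spool above 1 N and linear speed of spool below 0.02 m/s and horizontal distance between flat_spool and stand_b below 0.008 m); the arm keeps its last pose, push and grip.
It fails at once if the short, wide spool is lifted or shifted by more than 15 mm (distance of flat_spool from where it was at the start of the episode above 0.015 m).
It fails at once if a bystander (tin, hex key, die) is shifted by more than 20 mm (distance of any of lube_tin, hex_key, seating_die from where it was at the start of the episode above 0.02 m).
It fails at once if the spool is rammed: more than 60 N between it and the hub (contact force between spool and hub above 60 N).
It also fails if it takes over 42 s, if anything falls off the work surface, if the arm or the gripper's body presses on something with over 40 N, if the wrist force passes 120 N, or if a joint passes its speed limit or range.

### The arm

A 7-joint arm with a two-finger parallel gripper is mounted at the origin on a cart in front of the work surface, level with it; the furniture and walls round the work are solid. World frame = base frame: x ahead of the robot, y to its left, z up, the work surface at z = 0. Lengths are in m, angles in rad, forces in N, time in s.
With the tool pointing down it reaches from about 0.425 to 0.925 m from the base axis. Payload 6.8 kg.
Tool frame: the origin (TCP) lies midway between the tips of the shut fingers; the grasp point (between the pads) lies 19 mm behind it; z points along the fingers, y is the line along which they close (so a half turn about z gives the same grasp; the last joint's range is limited). The gripper opens to 85 mm and grips with 20 to 120 N. Pads are 22 mm wide; open, the fingers measure 114 mm over their backs; the gripper's body (76 mm by 85 mm) begins 54 mm behind the grasp point. The pads swing forward as they close: fully open they stand 13 mm farther back than shut.
Start: joints at [1.191, 0.477, 0.022, 1.555, -0.011, 1.109, -0.083], TCP at [0.181, -0.65, 0.231] pointing down, gripper open.
Joint ranges: [-2.96, 2.96], [-0.34, 2.1], [-1.41, 1.46], [0.24, 2.44], [-1.37, 4.51], [0.17, 1.92], [-2.96, 2.96]. Speed limits (rad/s): [2.39, 2.39, 3.14, 3.14, 3.14, 3.14, 3.14].

### API

Orientations are given as a rotation vector (axis times angle).
In Python, from bench import r gives the robot as it stands.
- The arm moves only by the tool servo_tool, never from a script. Its arguments are lists of equal length, an entry for each row: "turn": the turn, a rotation vector about the world's x, y, z in units of 5 degrees (1.0 is 5 degrees), a list of three; "slide": the shift along the world's x, y, z in units of 30 mm (1.0 is 30 mm), a list of three; "hand": the opening, from 0 (shut) to 1 (fully open). In form: {"turn": [[rx, ry, rz], ...], "slide": [[dx, dy, dz], ...], "hand": [hand, ...]}. A call has 1 to 8 rows; each row is the pose to reach, as a shift and turn from the pose commanded when the call began; what a row does not reach only later rows make up. A row lasts 1/8 s, in which the tool goes at most 62.5 mm and 10.7 degrees, less where a joint would pass 70% of its speed; a pose out of reach is approached as far as the arm can. A call with a gripper value outside its range is refused whole. The fingers move at their own pace and stop on an object; "squeeze" is the grip in N (left out, the last holds). Time passes only in rows, so rows that repeat a pose let the fingers close. It gives the time, the measured TCP pose, the force, the opening and the grip force at its end, in the units of the state.
- r.get_obs(): the state, without advancing time (a new reading comes with each control period).
- r.grab_frame(name): name is "side" or "top" or "wrist"; returns (picture, depth): 420x560x3 uint8, red, green, blue; 420x560 float32, m along the optical axis (not along the pixel's ray), 0 where there is no reading.
- r.get_calibration(name): a dict with "fovy" (degrees; the focal length in pixels is half the picture's height over the tangent of half this angle, whatever the lens; pixels are square), "cx", "cy" (the principal point, pixels), "R" (3x3) and "t" (3): a world point X has camera coordinates R X + t. Camera axes: x right, y down, z forward; pixel columns grow to the right and rows downward; lengths in m; the calibration is good to about 2 mm. A picture is of the moment at which its call begins: read the wrist's pose just before it. get_calibration takes no time and is no camera call; for the wrist camera it gives the pose at the moment of the call.
- r.hand_in(): hands the job in; it is judged then, once.
The state is a dict: "clock": time; "joints": joint angles; "qvel": joint speeds; "tau": joint torques, N m; "tcp_pos": TCP position; "orientation": TCP orientation; "contact_force": force on the tool from outside, world axes, zero at the start; "moment": the same for the moment, N m; "grip_width": finger opening in m; "gripper_force": force on a finger pad.
Only numpy, scipy, OpenCV 4.12 (cv2) and the standard library are available. Lean on these libraries where they do the work, as an engineer would, in place of code of your own. Each camera call takes 0.05 s, during which the arm holds its last target. There are 200 camera calls.

## Working session

There is one attempt and no reset: what is moved stays moved. The work goes in short steps, Python scripts to look and compute and a tool call to move; the robot and the scene stay as the last step left them, time stands still between calls to the robot, and variables do not carry over. Pictures are saved under pics/ and viewed, at most 10 in all, crops included, and the job is handed in when it is done.

Besides the shell and the picture viewer there is one more tool, called after ">>>" as name(argument=value, ...) on one line, values as JSON. servo_tool: Moves the arm, as the interface text tells. Its arguments: {"type":"object","properties":{"turn":{"type":"array"},"slide":{"type":"array"},"hand":{"type":"array"},"squeeze":{"type":"number"}},"required":["turn","slide","hand"]}

```bash
mkdir -p pics; ls
cat > h.py <<'E'
import numpy as np, cv2
from bench import r
def K(c): 
    f=210/np.tan(np.radians(c["fovy"])/2); return f
def cloud(name):
    c=r.get_calibration(name); im,d=r.grab_frame(name); f=K(c)
    v,u=np.mgrid[0:420,0:560]; P=np.stack([(u-c["cx"])/f*d,(v-c["cy"])/f*d,d],-1)
    W=(P-np.array(c["t"]))@np.array(c["R"])
    W[d==0]=np.nan
    return im,d,W,c
def save(n,im): cv2.imwrite("pics/"+n,cv2.cvtColor(im,cv2.COLOR_RGB2BGR))
E
python3 - <<'E'
from h import *
o=r.get_obs(); print({k:np.round(v,3) for k,v in o.items()})
ims=[]
for n in ["top","side"]:
    im,d,W,c=cloud(n); np.savez("/tmp/"+n,im=im,W=W); ims.append(im)
    print(n,c["fovy"],np.round(-np.array(c["R"]).T@np.array(c["t"]),3),(d==0).mean())
    save(n+".png",im)
E
```

```text
pics
{'clock': np.float64(0.0), 'joints': array([ 1.191,  0.478,  0.022,  1.556, -0.011,  1.109, -0.083]), 'qvel': array([ 0.001,  0.001,  0.001, -0.001, -0.   ,  0.001,  0.001]), 'tau': array([ 0.0000e+00, -5.9644e+01,  1.6080e+00, -2.8119e+01,  1.2000e-02,
        9.0000e-03,  0.0000e+00]), 'tcp_pos': array([ 0.181, -0.65 ,  0.23 ]), 'orientation': array([-3.111e+00, -4.260e-01,  1.000e-03]), 'contact_force': array([ 0.284, -0.28 ,  0.578]), 'moment': array([-0.046,  0.064, -0.004]), 'gripper_force': np.float64(0.0), 'grip_width': np.float64(0.086)}
top 53.63776185923245 [ 0.462 -0.047  1.369] 0.003907312925170068
side 55.760320809361005 [0.541 0.772 0.721] 0.004107142857142857
```

View pics/top.png

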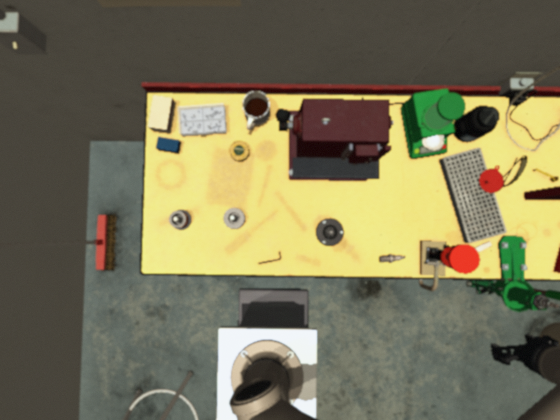

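View pics/side.png

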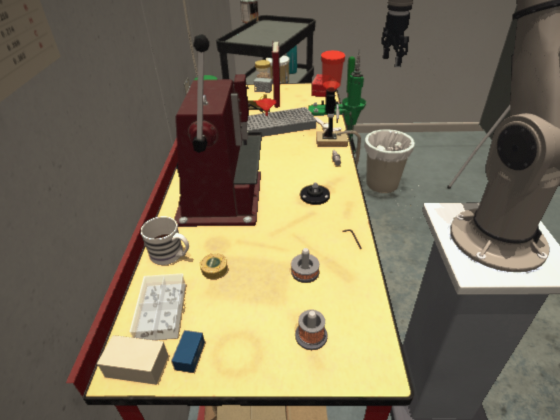

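The top view shows the tall spool at about (180,219), the flat spool at (234,217), the hub at (330,231), the tin at (240,150), the hex key at (270,260) and the die at (392,258). The side view agrees: tall spool (312,328), flat spool (305,265), hub (315,193).

Run:
```python
from h import *
for n,rois in (("top",{"tall":(180,219,16),"flat":(234,217,16),"hub":(330,231,18)}),("side",{"tall":(312,328,26),"flat":(305,265,22),"hub":(315,193,20)})):
    W=np.load(f"/tmp/{n}.npz")["W"]
    for k,(u,v,s) in rois.items():
        p=W[v-s:v+s,u-s:u+s].reshape(-1,3); p=p[np.isfinite(p[:,2])]
        print(n,k,"zmax",p[:,2].max().round(4),"bench z",np.round(np.percentile(p[:,2],5),4))
        for lo,hi in ((.006,.016),(.016,.028),(.028,.036),(.036,.048),(.048,.060),(.06,.09)):
            q=p[(p[:,2]>lo)&(p[:,2]<hi)]
            if len(q)>4:
                (c,_),rad=None,None
            if len(q)>4:
                (c,rad)=cv2.minEnclosingCircle(q[:,:2].astype(np.float32)); print("  ",lo,hi,len(q),np.round(c,4),round(rad,4))
```

```text
top tall zmax 0.082 bench z -0.0021Traceback (most recent call last):
  File "<stdin>", line 10, in <module>
TypeError: cannot unpack non-iterable NoneType object
```

Run:
```python
from h import *
for n,rois in (("top",{"tall":(180,219,16),"flat":(234,217,16),"hub":(330,231,18)}),("side",{"tall":(312,328,26),"flat":(305,265,22),"hub":(315,193,20)})):
    W=np.load(f"/tmp/{n}.npz")["W"]
    for k,(u,v,s) in rois.items():
        p=W[v-s:v+s,u-s:u+s].reshape(-1,3); p=p[np.isfinite(p[:,2])]
        print(n,k,"zmax",p[:,2].max().round(4),"bench z",np.round(np.percentile(p[:,2],5),4))
        for lo,hi in ((.006,.016),(.016,.028),(.028,.036),(.036,.048),(.048,.060),(.06,.09)):
            q=p[(p[:,2]>lo)&(p[:,2]<hi)]
            if len(q)>4:
                c,rad=cv2.minEnclosingCircle(q[:,:2].astype(np.float32)); print("  ",lo,hi,len(q),np.round(c,4),round(rad,4))
```

```text
top tall zmax 0.082 bench z -0.0021
   0.006 0.016 147 [0.5016 0.2981] 0.0684
   0.016 0.028 30 [0.4982 0.2812] 0.0251
   0.028 0.036 10 [0.5009 0.284 ] 0.0226
   0.036 0.048 34 [0.4987 0.2838] 0.0234
   0.048 0.06 139 [0.4999 0.2878] 0.0276
   0.06 0.09 35 [0.5001 0.283 ] 0.0243
top flat zmax 0.0833 bench z -0.0024
   0.006 0.016 101 [0.5103 0.1145] 0.0668
   0.016 0.028 22 [0.5034 0.1067] 0.0287
   0.028 0.036 194 [0.5065 0.1117] 0.0341
   0.036 0.048 64 [0.5064 0.111 ] 0.0337
   0.06 0.09 26 [0.5065 0.1108] 0.0086
top hub zmax 0.0564 bench z -0.0016
   0.006 0.016 411 [ 0.4752 -0.1977] 0.073
   0.016 0.028 195 [ 0.4653 -0.1983] 0.0446
   0.028 0.036 34 [ 0.4654 -0.1988] 0.0231
   0.036 0.048 23 [ 0.4653 -0.2004] 0.0106
   0.048 0.06 10 [ 0.4653 -0.2008] 0.0071
side tall zmax 0.0803 bench z -0.0017
   0.006 0.016 259 [0.5008 0.2923] 0.0339
   0.016 0.028 105 [0.5016 0.2965] 0.0257
   0.028 0.036 81 [0.5007 0.297 ] 0.0245
   0.036 0.048 136 [0.5012 0.297 ] 0.0245
   0.048 0.06 336 [0.5012 0.2911] 0.0279
   0.06 0.09 88 [0.5008 0.2922] 0.0088
side flat zmax 0.08 bench z -0.0017
   0.006 0.016 106 [0.5077 0.1222] 0.0325
   0.016 0.028 130 [0.5078 0.1219] 0.0322
   0.028 0.036 344 [0.5072 0.1147] 0.0349
   0.036 0.048 30 [0.5079 0.1173] 0.0091
   0.048 0.06 30 [0.508  0.1163] 0.0086
   0.06 0.09 60 [0.5079 0.118 ] 0.009
side hub zmax 0.0487 bench z -0.002
   0.006 0.016 328 [ 0.4682 -0.1975] 0.0487
   0.016 0.028 86 [ 0.4664 -0.196 ] 0.025
   0.028 0.036 21 [ 0.4686 -0.1942] 0.0127
   0.036 0.048 28 [ 0.4672 -0.1945] 0.0121
```

Run:
```python
from h import *
W=np.load("/tmp/top.npz")["W"].reshape(-1,3); W=W[np.isfinite(W[:,2])]
print("max z (cm) per 5cm cell; cols y from -0.8")
ys=np.arange(-.8,.4,.05); print("      ",*[f"{int(round(y*100)):4d}" for y in ys])
for x in np.arange(.7,.1,-.05):
    row=[]
    for y in ys:
        q=W[(abs(W[:,0]-x-.025)<.025)&(abs(W[:,1]-y-.025)<.025),2]; row.append(f"{int(q.max()*100):4d}" if len(q) else "   .")
    print(f"{x:.2f}  ",*row)
im,d,w,c=cloud("wrist"); save("w0.png",im); print(c["fovy"],np.round(-np.array(c["R"]).T@np.array(c["t"]),3),np.round(c["R"],2).tolist())
```

```text
max z (cm) per 5cm cell; cols y from -0.8
        -80  -75  -70  -65  -60  -55  -50  -45  -40  -35  -30  -25  -20  -15  -10   -5    0    5   10   15   20   25   30   35   40
0.70      1    0    4    4    5    9    9    0    0   32   32   32   34   34   50   51    0    3    3    0    0    3    4    3    0
0.65      3    9    9    4    4    1    1    1    1   32   35   35   32   32   50   50    1    3    3    1    0    0    0    1    0
0.60      4    9    9    4    4    0    1    1    0   15   32   15   15   15   15    1    1    0    0    0    1    0    0    0    0
0.55      1    9    9    4    4    0    0    1    1    1    1    0    1    0    0    0    0    1    0    0    0    0    0    1    0
0.50      4    4    4    4    0    1    0    1    0    1    0    1    1    1    0    1    1    3    8    0    1    8    5    1    0
0.45      4    4    4    4    1    1    0    1    1    1    1    5    5    1    0    1    1    4    8    0    0    8    5    0    0
0.40      3    2    4    4    3   33   32    0    1    1    0    2    3    1    1    1    1    0    0    0    0    1    0    0    0
0.35      2    1    0    .    3   33   32    3    3    1    1    1    0    0    0    1    2    1    0    0    1    0    0    0    0
0.30      5    4    0    0    3    5    2    0    1    1    0    1    0    0    1    0    0    1    1    0    0    0    0    1    0
0.25     23    4    .    .    .    4    .    .    .    .    .    .    .    .    .    .    .    .    .    .    .    .    .    .    .
0.20     15   35   44   49   55  -86  -86  -86  -86  -86  -86  -85  -86  -86  -86  -86  -86  -86  -86  -86  -85  -86  -86  -85  -86
0.15    -86   35   30   49   59   66   66  -86  -86  -86  -85  -86  -75    0    0    0    0    0    0  -76  -86  -86  -85  -86  -86
62.185705572167606 [ 0.264 -0.626  0.374] [[0.27, -0.96, -0.0], [-0.91, -0.25, 0.33], [-0.32, -0.09, -0.94]]
```

>>> servo_tool(turn=[[0,0,0],[0,0,0],[0,0,0],[0,0,0],[0,0,0],[0,0,0],[0,0,0],[0,0,0]], slide=[[0.2,2,0.3],[0.4,4,0.6],[0.6,6,1],[0.8,7.7,1],[2.5,9.4,1],[4.2,11,1],[5.9,12.6,1],[7.6,14.2,1]], hand=[1,1,1,1,1,1,1,1])

```text
clock: 1.15
tcp_pos: [0.3868, -0.2448, 0.2615]
orientation: [3.112, 0.425, 0.0]
contact_force: [1.1, -0.3, -0.8]
grip_width: 0.0854
gripper_force: 0.0
```

>>> servo_tool(turn=[[0,0,0],[0,0,0],[0,0,0],[0,0,0]], slide=[[1.3,0.6,-0.7],[2.3,0.9,-1.3],[2.3,0.9,-1.3],[2.3,0.9,-1.3]], hand=[1,1,1,1])

```text
clock: 1.65
tcp_pos: [0.4541, -0.2197, 0.2223]
orientation: [-3.113, -0.425, 0.001]
contact_force: [0.3, -0.8, 0.6]
grip_width: 0.0855
gripper_force: 0.0
```

Run:
```python
from h import *
o=r.get_obs(); print(o["clock"],np.round(o["tcp_pos"],4),np.round(o["joints"],3),np.round(o["qvel"],3))
im,d,W,c=cloud("wrist"); save("w1.png",im); np.savez("/tmp/w1",im=im,W=W,d=d,**{k:c[k] for k in c})
```

```text
1.65 [ 0.4541 -0.2197  0.2223] [ 0.619  0.228 -0.337  1.947  0.091  0.981 -1.06 ] [ 0.011 -0.018  0.006  0.002 -0.    -0.002 -0.001]
```

View pics/w1.png

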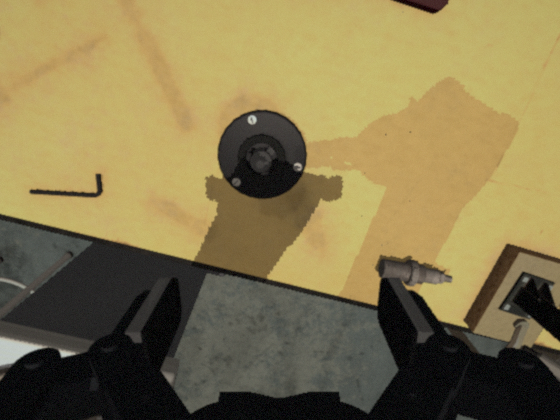

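The wrist view shows the hub disc at about (262,153), its three screws at (252,120), (298,167) and (236,182), and the spigot near (262,158). The hex key is at left, the die at (412,270).

```bash
cat >> h.py <<'E'
def cast(uv,z,c):
    uv=np.atleast_2d(uv).astype(float); f=K(c); R=np.array(c["R"]); C=-R.T@np.array(c["t"])
    D=np.c_[(uv[:,0]-c["cx"])/f,(uv[:,1]-c["cy"])/f,np.ones(len(uv))]@R
    return C+D*((z-C[2])/D[:,2])[:,None]
def fitc(p):
    A=np.c_[2*p[:,:2],np.ones(len(p))]; s=np.linalg.lstsq(A,(p[:,:2]**2).sum(1),rcond=None)[0]
    return s[:2],np.sqrt(s[2]+s[0]**2+s[1]**2)
E
python3 - <<'E'
from h import *
z=np.load("/tmp/w1.npz"); im=z["im"]; c={k:z[k] for k in ("fovy","cx","cy","R","t")}; W=z["W"]
print("cam",-c["R"].T@c["t"])
g=cv2.cvtColor(im,cv2.COLOR_RGB2GRAY)
sc=[]
for u,v in ((252,120),(298,167),(236,182)):
    b=g[v-6:v+7,u-6:u+7].astype(float); w=np.clip(b-80,0,None); yy,xx=np.mgrid[v-6:v+7,u-6:u+7]
    sc.append([(w*xx).sum()/w.sum(),(w*yy).sum()/w.sum()])
print("screws px",np.round(sc,1)); s=cast(sc,.012,c); print("screw circle z12",[np.round(x,4) for x in fitc(s)])
hsv=cv2.cvtColor(im,cv2.COLOR_RGB2HSV); m=((hsv[...,2]<75)&(np.hypot(*np.mgrid[-153:267,-262:298])<60)).astype(np.uint8)
m=cv2.morphologyEx(m,cv2.MORPH_OPEN,np.ones((5,5))); cs,_=cv2.findContours(m,0,2); k=max(cs,key=cv2.contourArea); e=cv2.fitEllipse(cv2.convexHull(k)); print("ellipse",np.round(e[0],1),np.round(e[1],1))
h=cast(cv2.convexHull(k)[:,0],.012,c); print("rim z12",[np.round(x,4) for x in fitc(h)])
p=W[110:200,215:310].reshape(-1,3)
for lo,hi in((.009,.015),(.02,.027),(.027,.037),(.04,.046),(.046,.054)):
    q=p[(p[:,2]>lo)&(p[:,2]<hi)&(np.hypot(p[:,0]-.467,p[:,1]+.198)<.06)]; print(lo,len(q),q.mean(0).round(4) if len(q) else "", cv2.minEnclosingCircle(q[:,:2].astype(np.float32)) if len(q)>3 else "")
crop=cv2.resize(im[90:220,190:330],None,fx=4,fy=4,interpolation=cv2.INTER_CUBIC); save("hubcrop.png",np.clip(crop.astype(float)*2,0,255).astype(np.uint8))
E
```

```text
cam [ 0.53665445 -0.19595623  0.36557762]
screws px [[251.7 119.3]
 [298.7 166.1]
 [234.6 183. ]]
screw circle z12 [array([ 0.4662, -0.197 ]), np.float64(0.0392)]
ellipse [261.9 154.3] [87.3 88.9]
rim z12 [array([ 0.4678, -0.197 ]), np.float64(0.0451)]
0.009 4612 [ 0.4703 -0.1961  0.0128] ((0.46704208850860596, -0.1965528279542923), 0.04614844173192978)
0.02 1029 [ 0.4683 -0.1963  0.0246] ((0.46712902188301086, -0.1965962052345276), 0.02396600879728794)
0.027 125 [ 0.4716 -0.1957  0.0317] ((0.4665604829788208, -0.19699499011039734), 0.021085580810904503)
0.04 155 [ 0.4688 -0.1965  0.043 ] ((0.4673217236995697, -0.19654878973960876), 0.00927676260471344)
0.046 126 [ 0.4677 -0.1966  0.0486] ((0.4653729498386383, -0.1965428739786148), 0.005832076538354158)
```

View pics/hubcrop.png

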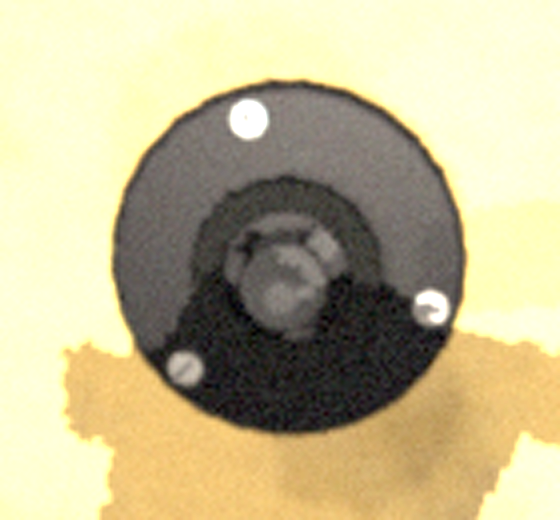

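The crop shows the round hub disc with the spigot in the middle, and the depth and rim fits agree on a centre of (0.467, -0.197). Next is the tall spool.

>>> servo_tool(turn=[[0,0,0],[0,0,0],[0,0,0],[0,0,0],[0,0,0],[0,0,0],[0,0,0],[0,0,0]], slide=[[0.1,2,0],[0.3,4,0],[0.4,6,0],[0.5,8,0],[0.7,10,0],[0.8,12,0],[1.0,14,0],[1.1,16,0]], hand=[1,1,1,1,1,1,1,1])

```text
clock: 2.7
tcp_pos: [0.4885, 0.261, 0.2232]
orientation: [3.112, 0.421, 0.003]
contact_force: [1.2, -0.2, -0.0]
grip_width: 0.0855
gripper_force: 0.0
```

>>> servo_tool(turn=[[0,0,0],[0,0,0],[0,0,0]], slide=[[0,0.5,0],[0,0.5,0],[0,0.5,0]], hand=[1,1,1])

```text
clock: 3.08
tcp_pos: [0.4884, 0.273, 0.2223]
orientation: [3.111, 0.421, 0.0]
contact_force: [-0.6, -0.4, 0.6]
grip_width: 0.0854
gripper_force: 0.0
```

Run:
```python
from h import *
o=r.get_obs(); print(o["clock"],np.round(o["tcp_pos"],4),np.round(o["orientation"],3),np.round(o["joints"],3))
im,d,W,c=cloud("wrist"); save("w2.png",im); np.savez("/tmp/w2",im=im,W=W,d=d,**{k:c[k] for k in c})
p=W[:290].reshape(-1,3)
for lo,hi in((.005,.011),(.02,.045),(.05,.058),(.06,.074),(.074,.084)):
    q=p[(p[:,2]>lo)&(p[:,2]<hi)&(np.hypot(p[:,0]-.5005,p[:,1]-.291)<.045)]; print(lo,len(q),q.mean(0).round(4) if len(q) else "", cv2.minEnclosingCircle(q[:,:2].astype(np.float32)) if len(q)>3 else "")
```

```text
3.075 [0.4884 0.273  0.2223] [3.111 0.421 0.   ] [-0.134  0.36  -0.609  1.812  0.238  1.043 -2.136]
0.005 795 [0.5175 0.2933 0.0087] ((0.5019245743751526, 0.29156339168548584), 0.03383680805563927)
0.02 405 [0.5041 0.2921 0.0334] ((0.506223201751709, 0.29181167483329773), 0.02350015565752983)
0.05 1645 [0.5019 0.2918 0.0547] ((0.5011039972305298, 0.2918183207511902), 0.027339914813637733)
0.06 91 [0.5066 0.2921 0.0692] ((0.5012826919555664, 0.2916427254676819), 0.009095815010368824)
0.074 279 [0.502  0.2916 0.0776] ((0.5014551281929016, 0.29157885909080505), 0.008329501375555992)
```

View pics/w2.png

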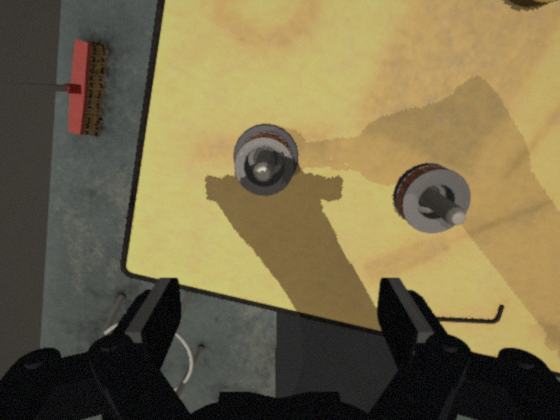

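The tall spool's flange is at about (265,160) around the post, and the flat spool is at (432,198). Measured spool centre is (0.5013, 0.2917), with the top at 54 mm as expected.

>>> servo_tool(turn=[[0,0,0],[0,0,0],[0,0,0],[0,0,0],[0,0,0],[0,0,0],[0,0,0],[0,0,0]], slide=[[0.2,0.3,-0.7],[0.43,0.62,-2],[0.43,0.62,-3],[0.43,0.62,-4],[0.43,0.62,-5],[0.43,0.62,-6],[0.43,0.62,-6.85],[0.43,0.62,-6.85]], hand=[1,1,1,1,1,1,1,1])

```text
clock: 4.12
tcp_pos: [0.5, 0.2915, 0.0153]
orientation: [3.11, 0.422, -0.005]
contact_force: [0.7, -0.6, 0.1]
grip_width: 0.0855
gripper_force: 0.0
```

>>> servo_tool(turn=[[0,0,0],[0,0,0],[0,0,0],[0,0,0],[0,0,0],[0,0,0],[0,0,0],[0,0,0]], slide=[[0.04,0,0.04],[0.04,0,0.04],[0.04,0,0.04],[0.04,0,0.04],[0.04,0,0.04],[0.04,0,0.04],[0.04,0,0.04],[0.04,0,0.04]], hand=[0.8,0.7,0.6,0.5,0.4,0.4,0.4,0.4], squeeze=80)

```text
clock: 5.12
tcp_pos: [0.5029, 0.2943, 0.0199]
orientation: [3.113, 0.424, 0.004]
contact_force: [0.1, -2.5, 9.9]
grip_width: 0.0507
gripper_force: 81.3
```

>>> servo_tool(turn=[[0,0,0],[0,0,0],[0,0,0],[0,0,0]], slide=[[0,0,0.3],[0,0,0.6],[0,0,1],[0,0,1]], hand=[0.4,0.4,0.4,0.4])

```text
clock: 5.62
tcp_pos: [0.5026, 0.2943, 0.0493]
orientation: [-3.112, -0.425, -0.003]
contact_force: [0.7, -1.9, 0.0]
grip_width: 0.0505
gripper_force: 83.2
```

Run:
```python
from h import *
o=r.get_obs(); print(o["clock"],np.round(o["tcp_pos"],4),np.round(o["orientation"],3),np.round(o["contact_force"],2),np.round(o["moment"],2))
im,d,W,c=cloud("wrist"); np.savez("/tmp/w3",im=im,W=W,d=d,**{k:c[k] for k in c})
im2,*_=cloud("side")
a=cv2.resize(im[230:420,130:430],(600,380)); b=cv2.resize(im2[240:365,230:400],(517,380)); save("w3.png",np.hstack([a[:,150:450],cv2.resize(b,(490,380))]))
```

```text
5.625 [0.5026 0.2943 0.0493] [-3.112e+00 -4.250e-01 -3.000e-03] [ 0.66 -1.94  0.04] [-0.41 -0.25  0.03]
```

View pics/w3.png

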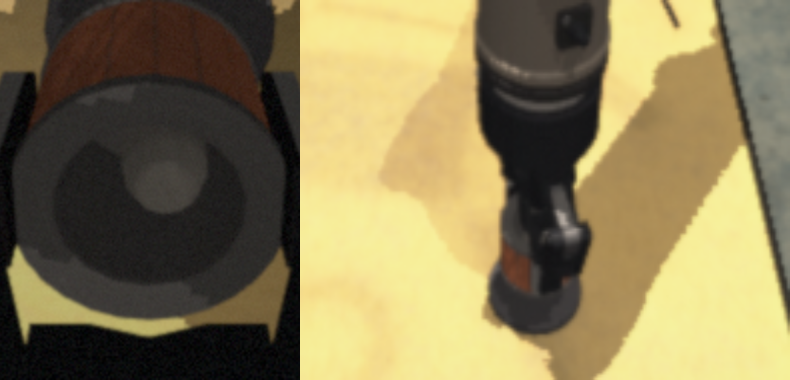

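The spool is between the pads with the post tip visible inside the well, and it shows upright in the side crop. I'll check its height and tilt from depth.

```bash
cat >> h.py <<'E'
def held(W,tcp,up=(.018,.075)):
    p=W.reshape(-1,3); q=p[np.isfinite(p[:,2])&(np.hypot(p[:,0]-tcp[0],p[:,1]-tcp[1])<.036)&(p[:,2]>tcp[2]+up[0])&(p[:,2]<tcp[2]+up[1])]
    h,e=np.histogram(q[:,2],bins=np.arange(q[:,2].min(),q[:,2].max()+.003,.003)); return q,h,e
E
python3 - <<'E'
from h import *
z=np.load("/tmp/w3.npz"); W=z["W"]; im=z["im"]; tcp=np.array([.5026,.2943,.0493])
# flange-top pixels: column/row window of the annulus seen in the picture
S=np.zeros((420,560),bool); 
a=W[230:395,205:355]; p=a.reshape(-1,3); p=p[np.isfinite(p[:,2])]
h,e=np.histogram(p[:,2],bins=np.arange(.0,.14,.004)); print([(round(x,3),n) for x,n in zip(e,h) if n>50])
m=(p[:,2]>.07)&(p[:,2]<.105)&(np.hypot(p[:,0]-tcp[0],p[:,1]-tcp[1])<.04); q=p[m]
for _ in range(8):
    A=np.c_[q[:,:2]-tcp[:2],np.ones(len(q))]; s=np.linalg.lstsq(A,q[:,2],rcond=None)[0]; r_=q[:,2]-A@s
    q=q[abs(r_)<max(.0015,1.5*r_.std())]
print("plane z",s,len(q),"circle",cv2.minEnclosingCircle(q[:,:2].astype(np.float32)))
E
```

```text
[(np.float64(0.0), np.int64(2903)), (np.float64(0.004), np.int64(98)), (np.float64(0.008), np.int64(798)), (np.float64(0.04), np.int64(614)), (np.float64(0.044), np.int64(402)), (np.float64(0.048), np.int64(464)), (np.float64(0.052), np.int64(556)), (np.float64(0.056), np.int64(785)), (np.float64(0.06), np.int64(991)), (np.float64(0.064), np.int64(1248)), (np.float64(0.068), np.int64(1470)), (np.float64(0.072), np.int64(1771)), (np.float64(0.076), np.int64(2102)), (np.float64(0.08), np.int64(4787)), (np.float64(0.084), np.int64(4018)), (np.float64(0.088), np.int64(534)), (np.float64(0.116), np.int64(54)), (np.float64(0.12), np.int64(332)), (np.float64(0.124), np.int64(227)), (np.float64(0.128), np.int64(152))]
plane z [ 1.51921958e-03 -2.20875251e-05  8.39640427e-02] 7615 circle ((0.5022379755973816, 0.2949230968952179), 0.030139759182929993)
```

>>> servo_tool(turn=[[0,0,0],[0,0,0],[0,0,0],[0,0,0],[0,0,0],[0,0,0]], slide=[[0,-0.08,0.6],[0,-0.08,1.2],[0,-0.08,1.9],[0,-0.08,2.6],[0,-0.08,2.8],[0,-0.08,2.8]], hand=[0.4,0.4,0.4,0.4,0.4,0.4])

```text
clock: 6.48
tcp_pos: [0.502, 0.2921, 0.1327]
orientation: [-3.112, -0.426, -0.002]
contact_force: [0.2, 0.2, -1.7]
grip_width: 0.0506
gripper_force: 83.4
```

```bash
cat >> h.py <<'E'
def flange(tag):
    o=r.get_obs(); t=np.array(o["tcp_pos"]); im,d,W,c=cloud("wrist"); np.savez("/tmp/"+tag,im=im,W=W,d=d,**{k:c[k] for k in c})
    p=W[225:400,200:360].reshape(-1,3); p=p[np.isfinite(p[:,2])]; l=p-t
    m=(abs(l[:,2]-.0347)<.006)&(np.hypot(l[:,0],l[:,1])<.034); q=l[m]; z=np.median(q[:,2]); 
    q=q[abs(q[:,2]-z)<.003]
    A=np.c_[q[:,:2],np.ones(len(q))]; s=np.linalg.lstsq(A,q[:,2],rcond=None)[0]
    cxy=np.zeros(2)
    th=np.arctan2(*(q[:,:2]-cxy).T[::-1]); rr=np.hypot(*(q[:,:2]-cxy).T); b=np.digitize(th,np.linspace(-np.pi,np.pi,73))
    ax=t*0; ori=np.array(o["orientation"]); R=cv2.Rodrigues(ori)[0]; ty=R[:2,1]/np.linalg.norm(R[:2,1])
    out,inn=[],[]
    for k in range(1,73):
        w=b==k
        if w.sum()<8: continue
        pin=q[w][np.argsort(rr[w])]; inn.append(pin[1,:2])
        a=pin[-2,:2]; u=a/np.linalg.norm(a)
        if abs(u@ty)<.75: out.append(a)
    ci,ri=fitc(np.array(inn)); co,ro=fitc(np.array(out))
    print(o["clock"],"tcp",t.round(4),"F",np.round(o["contact_force"],1),"M",np.round(o["moment"],2),"w",o["grip_width"])
    print("top z rel",s.round(4),"inner",ci.round(4),ri.round(4),"outer",co.round(4),ro.round(4),len(inn),len(out))
E
python3 -c "from h import *; flange('w4')"
```

```text
6.475 tcp [0.502  0.2921 0.1327] F [ 0.2  0.2 -1.7] M [-0.04 -0.   -0.03] w 0.05063794487205822
top z rel [ 0.0007 -0.0006  0.0345] inner [-0.002   0.0004] 0.0178 outer [-0.0025  0.0004] 0.0272 72 38
```

>>> servo_tool(turn=[[0,0,0],[0,0,0],[0,0,0],[0,0,0],[0,0,0],[0,0,0],[0,0,0],[0,0,0]], slide=[[0,-1.2,0],[-0.1,-3,0],[-0.3,-5,0],[-0.4,-7,0],[-0.6,-9,0],[-0.8,-11,0],[-1,-13,0],[-1.1,-14.6,0]], hand=[0.4,0.4,0.4,0.4,0.4,0.4,0.4,0.4])

```text
clock: 7.52
tcp_pos: [0.4675, -0.1486, 0.1313]
orientation: [-3.113, -0.423, 0.002]
contact_force: [0.5, 0.4, -1.7]
grip_width: 0.0507
gripper_force: 83.5
```

>>> servo_tool(turn=[[0,0,0],[0,0,0],[0,0,0],[0,0,0]], slide=[[0,-1,-0.6],[0,-1.65,-1.2],[0,-1.65,-1.6],[0,-1.65,-1.6]], hand=[0.4,0.4,0.4,0.4])

```text
clock: 8.02
tcp_pos: [0.4683, -0.1935, 0.0828]
orientation: [-3.11, -0.429, 0.003]
contact_force: [0.9, -0.1, -1.5]
grip_width: 0.0505
gripper_force: 83.5
```

```bash
python3 -c "from h import *; flange('w5'); print(r.get_obs()['orientation'])"
```

```text
8.025 tcp [ 0.4683 -0.1935  0.0828] F [ 0.9 -0.1 -1.5] M [ 0.01 -0.01 -0.02] w 0.05046398943161513
top z rel [-0.0017  0.0013  0.0346] inner [-0.002   0.0004] 0.0179 outer [-0.0024  0.0003] 0.0272 72 40
[-3.11056851e+00 -4.29742626e-01  1.22744194e-03]
```

>>> servo_tool(turn=[[0,0,0],[0,0,0],[0,0,0],[0,0,0],[0,0,0],[0,0,0]], slide=[[0.03,-0.12,0],[0.03,-0.12,0],[0.03,-0.12,-0.4],[0.03,-0.12,-0.8],[0.03,-0.12,-0.95],[0.03,-0.12,-0.95]], hand=[0.4,0.4,0.4,0.4,0.4,0.4], squeeze=100)

```text
clock: 8.82
tcp_pos: [0.4694, -0.199, 0.0549]
orientation: [-3.112, -0.426, 0.002]
contact_force: [0.4, 0.1, -1.3]
grip_width: 0.0504
gripper_force: 103.6
```

Run:
```python
from h import *
flange('w6')
z=np.load("/tmp/w6.npz"); p=z["W"][225:400,200:360].reshape(-1,3)
for lo,hi in((.0465,.052),(.04,.0465)):
    q=p[(p[:,2]>lo)&(p[:,2]<hi)&(np.hypot(p[:,0]-.467,p[:,1]+.197)<.012)]; print(lo,len(q),q.mean(0).round(4) if len(q) else "", cv2.minEnclosingCircle(q[:,:2].astype(np.float32)) if len(q)>3 else "")
```

```text
8.825 tcp [ 0.4694 -0.199   0.0549] F [ 0.4  0.1 -1.3] M [ 0.04 -0.02  0.05] w 0.05043257171287841
top z rel [-0.0013  0.0002  0.0345] inner [-0.002   0.0005] 0.0178 outer [-0.0024  0.0004] 0.0272 72 38
0.0465 2 [ 0.4552 -0.1948  0.0471] 
0.04 0
```

>>> servo_tool(turn=[[0,0,0],[0,0,0],[0,0,0],[0,0,0]], slide=[[0,0.06,0],[-0.01,0.06,-0.1],[-0.01,0.06,-0.2],[-0.01,0.06,-0.2]], hand=[0.4,0.4,0.4,0.4])

```text
clock: 9.38
tcp_pos: [0.4692, -0.1974, 0.0493]
orientation: [-3.112, -0.426, 0.001]
contact_force: [-0.3, -0.2, -0.9]
grip_width: 0.0502
gripper_force: 103.6
```

>>> servo_tool(turn=[[0,0,0],[0,0,0],[0,0,0],[0,0,0],[0,0,0],[0,0,0]], slide=[[0,0,-0.06],[0,0,-0.12],[0,0,-0.18],[0,0,-0.24],[0,0,-0.3],[0,0,-0.3]], hand=[0.4,0.4,0.4,0.4,0.4,0.4])

```text
clock: 10.12
tcp_pos: [0.4702, -0.1974, 0.0411]
orientation: [3.112, 0.426, 0.002]
contact_force: [0.3, 0.2, 4.7]
grip_width: 0.05
gripper_force: 104.4
```

Catch contact is building (about 6 N) with no side force. I'll keep pressing in small steps.

>>> servo_tool(turn=[[0,0,0],[0,0,0],[0,0,0],[0,0,0],[0,0,0]], slide=[[-0.02,0,-0.06],[-0.02,0,-0.12],[-0.02,0,-0.18],[-0.02,0,-0.22],[-0.02,0,-0.22]], hand=[0.4,0.4,0.4,0.4,0.4])

```text
clock: 10.75
tcp_pos: [0.4692, -0.1972, 0.0338]
orientation: [-3.112, -0.426, -0.001]
contact_force: [2.0, 0.9, -5.9]
grip_width: 0.0503
gripper_force: 104.9
```

>>> servo_tool(turn=[[0,0,0],[0,0,0],[0,0,0]], slide=[[0,0,-0.03],[0,0,-0.06],[0,0,-0.06]], hand=[0.4,0.4,0.4])

```text
clock: 11.12
tcp_pos: [0.4692, -0.1972, 0.0323]
orientation: [-3.113, -0.426, -0.001]
contact_force: [0.5, 2.1, 3.4]
grip_width: 0.0502
gripper_force: 105.6
```

```bash
python3 -c "from h import *; flange('w7')"
```

```text
11.125 tcp [ 0.4692 -0.1972  0.0323] F [0.5 2.1 3.4] M [ 0.55 -0.16 -0.03] w 0.05021289795473601
top z rel [ 0.0012 -0.0001  0.0345] inner [-0.0021  0.0005] 0.0179 outer [-0.0025  0.0005] 0.0272 72 38
```

>>> servo_tool(turn=[[0,0,0],[0,0,0],[0,0,0],[0,0,0]], slide=[[0,0,-0.03],[0,0,-0.06],[0,0,-0.06],[0,0,-0.06]], hand=[0.4,0.4,0.4,0.4])

```text
clock: 11.68
tcp_pos: [0.4692, -0.1972, 0.0304]
orientation: [-3.113, -0.426, -0.001]
contact_force: [1.0, 2.8, 5.6]
grip_width: 0.0503
gripper_force: 105.8
```

>>> servo_tool(turn=[[0,0,0],[0,0,0],[0,0,0],[0,0,0]], slide=[[0,0,-0.02],[0,0,-0.04],[0,0,-0.04],[0,0,-0.04]], hand=[0.4,0.4,0.4,0.4])

```text
clock: 12.18
tcp_pos: [0.4692, -0.1972, 0.0299]
orientation: [3.112, 0.426, 0.001]
contact_force: [-1.3, 4.4, 14.0]
grip_width: 0.0498
gripper_force: 106.9
```

Run:
```python
from h import *
flange('w8')
im,d,W,c=cloud("side"); p=W[150:230,270:360].reshape(-1,3)
q=p[(np.hypot(p[:,0]-.467,p[:,1]+.197)<.045)&(p[:,2]>.005)]; print(len(q)); save("s8.png",cv2.resize(im[120:240,250:390],None,fx=4,fy=4,interpolation=cv2.INTER_CUBIC))
```

```text
12.175 tcp [ 0.4692 -0.1972  0.0299] F [-1.3  4.4 14. ] M [ 0.98  0.33 -0.02] w 0.04979742781472619
top z rel [0.0016 0.0004 0.0346] inner [-0.002   0.0005] 0.0178 outer [-0.0024  0.0004] 0.0272 72 37
929
```

View pics/s8.png

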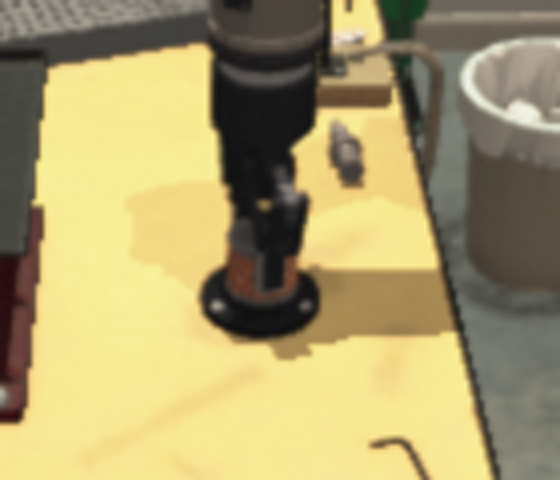

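The side crop shows the spool upright, seated on the hub at (262,290). The force rose sharply over the last 0.5 mm, so the brake is at its stop, and the underside is at about 18.4 mm with no slip in the grip.

```bash
python3 -c "from bench import r; print(r.hand_in())"
```

```text
the job is handed in; nothing more can be done
None
```

I handed in the job with the tall spool pressed onto the hub and still held down at the brake's stop (about 15 N, underside about 18.4 mm); the click is inferred from the force drop, and I didn't see the judge's verdict.

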